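# Hang a tray carrier on the lipped rail and push it home

## Robot

A 6-joint arm with a two-finger parallel gripper is mounted at the origin on a cart in front of the work surface, level with it; the furniture and walls round the work are solid. World frame = base frame: x ahead of the robot, y to its left, z up, the work surface at z = 0. Lengths are in m, angles in rad, forces in N, time in s.
With the tool pointing down it reaches from about 0.35 to 0.975 m from the base axis. Payload 4.9 kg.
Tool frame: the origin (TCP) lies midway between the tips of the shut fingers; the grasp point (between the pads) lies 19 mm behind it; z points along the fingers, y is the direction in which the jaws open and shut (so a half turn about z gives the same grasp; the last joint's range is limited). The gripper opens to 85 mm and grips with 20 to 120 N. Pads are 22 mm wide; open, the fingers measure 114 mm over their backs; the gripper's body (76 mm by 85 mm) begins 54 mm behind the grasp point. The pads swing forward as they close: fully open they stand 13 mm farther back than shut.
Start: joints at [-1.396, 0.053, 1.613, -0, 1.476, -0.119], TCP at [0.181, -0.598, 0.231] pointing down, gripper open.
Joint ranges: [-3.01, 3.01], [-1.01, 2.22], [0.06, 2.58], [-1.02, 4.17], [0.09, 2.62], [-3.14, 3.14]. Speed limits (rad/s): [2.57, 2.57, 3.14, 3.14, 3.14, 3.14].

## Interface

Orientations are given as a unit quaternion [w, x, y, z].
In Python, from plant import state, grab_frame, camera_params, job_done, boxes_of gives the robot as it stands.
- The arm moves only by the tool step_arm, never from a script. Its argument "steps" is a list of rows, each a list of 4 numbers: the shift along the tool's x, y, z in mm, then the turn about the tool's z in degrees. A call has 1 to 8 rows; each row shifts and turns the pose as measured when the row begins, along the tool's axes as they then stand; what a row does not reach is not made up. A row lasts 1/10 s, in which the tool goes at most 50 mm and 8.59 degrees, less where a joint would pass 70% of its speed; a pose out of reach is approached as far as the arm can. A call is refused whole if a number of a shift passes 50 or a number of a turn 8.59, either way. A call with a gripper value outside its range is refused whole. "claw" is the opening in per cent of the stroke, from 0 (shut) to 100 (fully open), set as the call begins (left out, the last holds). The fingers move at their own pace and stop on an object; the grip force is fixed at half the most. Time passes only in rows, so rows that do not move let the fingers close. It gives the time, the measured TCP pose, the force and the opening at its end, in the units of the state.
- state(): the state, without advancing time (a new reading comes with each control period).
- grab_frame(name): name is "side" or "top" or "wrist"; returns (picture, depth): 420x560x3 uint8, red, green, blue; 420x560 float32, m along the optical axis (not along the pixel's ray), 0 where there is no reading.
- camera_params(name): a dict with "mtx" (3x3 intrinsics, pixels), "k1" (the pictures are not rectified: a ray, as slopes to the right and down, at radius r is drawn at 1 + k1 r^2 times it, then the intrinsics apply), "extrinsics" (4x4, takes a point from camera to world coordinates); the wrist camera has in their place "T_tool_cam" (4x4, takes a point from camera to tool coordinates, whose origin is the TCP and whose axes are the flange's). Camera axes: x right, y down, z forward; pixel columns grow to the right and rows downward; lengths in m; the calibration is good to about 2 mm. A picture is of the moment at which its call begins: read the wrist's pose just before it. camera_params takes no time and is no camera call.
- job_done(): hands the job in, once; it reports no verdict.
Trained networks look in the newest picture that a camera, given by its name, has taken for a name from the list of things; names that differ only in an ending like _2 or _b are one class to them, and where a whole thing is asked for, a point or a joint stands for the part that bears it (a point fixed in the world has none). Each returns a list of dicts, best first, with "p" (0 to 1); they miss things now and then, are a little off and sometimes report something else, mostly with a low value. They report only what shows in the picture. A call takes as long as a camera call.
- boxes_of(camera, label): "box" ([left, top, width, height] in pixels, round what is visible of it).
The state is a dict: "time": time; "joint_pos": joint angles; "joint_vel": joint speeds; "joint_efforts": joint torques, N m; "tool_pos": TCP position; "tool_rot": TCP orientation; "contact_force": force on the tool from outside, world axes, zero at the start; "ft_torque": the same for the moment, N m; "gripper_width": opening from 0.0 (shut) to 1.0 (fully open).
Only numpy, scipy, OpenCV 4.12 (cv2) and the standard library are available. Lean on these libraries where they do the work, as an engineer would, in place of code of your own. Each camera call takes 0.05 s, during which the arm holds its last target. There are 200 camera calls.

## Task

Hang the tray carrier on the low rail: lift its hook over the rail's front lip and lower it gently, still held, until the hook rests in the trough behind the lip. Then slide the hung carrier along the rail to the right until it has pushed the little plunger of the stop fully in, without forcing anything, and let go. Push the plunger only with the carrier, and leave the tin and the spool where they are.

Things in the scene. Friction and masses are not known exactly. Their poses are not given: they have to be found in the camera images.
- carrier_grip (a point): Centre of the black grip block on top of the steel tray carrier: 28 mm (x) x 16 mm (y, grip across this) x 50 mm high; 192 mm above the table at the start, standing on a 28 mm plywood block. +x: from tray to hook side, z up. Below it the hook arm, 40 mm wide (y), x = -8 to +18 mm of this point, top 25 and underside 33 mm below this point.
- hook_nose (a point): Centre of the lower edge of the hook nose, a plate 7 mm thick (x), 40 mm wide (y), reaching 26 mm down from the hook arm; 14 mm in +x and 59 mm below the grip block's centre. The gap between nose and shank, which takes the lip, is 13.5 mm. Axes as the carrier's.
- carrier: The whole carrier, about 0.35 kg; origin straight below hook_nose (105 mm) at the tray's underside. Shank: flat plate 5 mm thick, x = -22 to -17 mm, 60 mm wide, from hook arm down to the tray. Tray: x = -85 to -20 mm, 80 mm wide, 14 mm high.
- rail_mid (a point): Nominal middle of the aluminium rail's trough floor, 150 mm above the table. It belongs to the posts; the rail is clamped on them by hand, its real floor lies anywhere from 5 mm above to 5 mm below this point (not reported). Axes: y along the rail (+y left seen from the robot), +x away from the robot, z up. Carrier hangs with its x along this x; nose at x = 0 leaves its shank 3 mm before the lip.
- stand: Stand with rail, stop and plunger, fixed; origin on the table below rail_mid, same axes. Rail 300 mm long; trough x = -9 to +9 mm; front lip x = -14 to -9 mm, 18 mm over the trough floor; back wall 30 mm over it; front apron below the lip, to 70 mm under the floor, which the hung shank leans on. Posts behind the rail at y = +-168 mm, 186 mm high.
- plunger (a joint): Stop's plunger, m: 0 = out (start), 0.010 = fully in; stays where pushed, takes about 4 N. A 14 mm round button over the trough's middle line, 13 mm above its floor, pointing left (+y) from a steel block at the rail's right end. Its face when out is at y = -69 to -97 mm from rail_mid (block's place not reported); the nose's side meets it.
- eyelet_tin: Bystander: low round metal tin with eyelets, 62 mm across, 20 mm high; origin at its underside.
- spool: Bystander: thread spool, 36 mm across, 45 mm high, upright; origin at its underside.

How it is judged:
By the outcome, as a careful person would: the job done as asked, in the order asked, and still so for the second after the job is handed in, with the robot touching nothing.
It also fails if it takes over 48 s, if anything falls off the work surface, if the arm or the gripper's body presses on something with over 40 N, if the wrist force passes 120 N, or if a joint passes its speed limit or range.

## Working session

There is one attempt and no reset: what is moved stays moved. The work goes in short steps, Python scripts to look and compute and a tool call to move; the robot and the scene stay as the last step left them, time stands still between calls to the robot, and variables do not carry over. Pictures are saved under pics/ and viewed, about 8 in all and at most 12, crops included, and the job is handed in when it is done.

Besides the shell and the picture viewer there is one more tool, called after "Emit:" as a command line: name --pt "numbers of a row" for each row, then --argument value for the rest. step_arm: Moves the arm, as the interface text tells. Its arguments: {"type":"object","properties":{"steps":{"type":"array"},"claw":{"type":"number"}},"required":["steps"]}

```bash
mkdir -p pics; cat > h.py <<'E'
import numpy as np, cv2
from plant import state, grab_frame, camera_params, job_done, boxes_of
def R(q):
    w,x,y,z=q
    return np.array([[1-2*(y*y+z*z),2*(x*y-z*w),2*(x*z+y*w)],[2*(x*y+z*w),1-2*(x*x+z*z),2*(y*z-x*w)],[2*(x*z-y*w),2*(y*z+x*w),1-2*(x*x+y*y)]])
def T(name,s=None):
    p=camera_params(name)
    if name!='wrist': return np.array(p['extrinsics'])
    M=np.eye(4); M[:3,:3]=R(s['tool_rot']); M[:3,3]=s['tool_pos']; return M@np.array(p['T_tool_cam'])
def cloud(name,d,s=None):
    p=camera_params(name); K=np.array(p['mtx']); h,w=d.shape
    u,v=np.meshgrid(np.arange(w),np.arange(h))
    pts=np.stack([u,v],-1).reshape(-1,1,2).astype(float)
    n=cv2.undistortPoints(pts,K,np.array([p['k1'],0,0,0.])).reshape(h,w,2)
    P=np.dstack([n*d[...,None],d]); M=T(name,s)
    W=P@M[:3,:3].T+M[:3,3]; W[d<=0]=np.nan
    return W
def save(n,im): cv2.imwrite('pics/'+n,cv2.cvtColor(im,cv2.COLOR_RGB2BGR))
E
python3 - <<'E'
from h import *
s=state(); print(s)
for c in ('top','side'):
    im,d=grab_frame(c); W=cloud(c,d); np.savez(c+'.npz',im=im,W=W,d=d); save(c+'.png',im)
    print(c,np.round(T(c),3).tolist(),camera_params(c)['mtx'])
    for l in ('carrier','carrier_grip','hook_nose','stand','plunger','eyelet_tin','spool'):
        for b in boxes_of(c,l)[:2]:
            x,y,w,h=map(int,b['box']); q=W[y:y+h,x:x+w].reshape(-1,3)
            print(c,l,round(b['p'],2),x,y,w,h,np.round(np.nanmedian(q,0),3))
E
```

```text
{'time': 0.0, 'joint_pos': array([-1.39601229e+00,  5.33860291e-02,  1.61428449e+00, -9.03760387e-06,
        1.47598854e+00, -1.19027753e-01]), 'joint_vel': array([-3.76302039e-05,  6.21271642e-04, -7.84748633e-04, -6.69730814e-04,
       -2.39818408e-03,  1.70437189e-04]), 'joint_efforts': array([-1.58055245e-04, -3.93681979e+01, -3.70174634e+01, -8.26170390e-05,
        7.07065308e-03, -2.81567665e-06]), 'tool_pos': array([ 0.18087517, -0.59761123,  0.23005061]), 'tool_rot': array([-1.03267525e-03,  9.89228130e-01,  1.46378411e-01, -3.32963421e-05]), 'contact_force': array([0.04783249, 0.23424271, 0.39554584]), 'ft_torque': array([-0.01541733, -0.0092625 ,  0.00897747]), 'gripper_width': 0.9973385083191685}
top [[-0.046, -0.973, 0.228, 0.359], [-0.999, 0.043, -0.016, 0.213], [0.006, -0.229, -0.974, 1.134], [0.0, 0.0, 0.0, 1.0]] [[395.48388874   0.         276.83395384]
 [  0.         395.48388874 208.40521626]
 [  0.           0.           1.        ]]
top carrier 0.91 194 218 37 48 [0.53  0.372 0.033]
top carrier 0.48 269 218 151 54 [0.491 0.015 0.009]
top carrier_grip 0.86 197 2
[... 164 characters left out ...]
598 0.506 0.042]
top eyelet_tin 0.69 355 170 20 22 [ 0.697 -0.071  0.003]
top eyelet_tin 0.53 197 218 35 42 [0.534 0.368 0.034]
side [[-0.984, -0.108, 0.139, 0.446], [-0.176, 0.587, -0.791, 1.057], [0.004, -0.803, -0.596, 0.774], [0.0, 0.0, 0.0, 1.0]] [[456.69198103   0.         278.65530461]
 [  0.         456.69198103 206.61936327]
 [  0.           0.           1.        ]]
side carrier 0.85 275 221 48 85 [0.534 0.328 0.03 ]
side carrier_grip 0.62 278 227 44 81 [0.53  0.34  0.031]
side hook_nose 0.74 274 223 46 83 [0.536 0.333 0.03 ]
side stand 0.96 292 125 53 128 [0.516 0.001 0.009]
side eyelet_tin 0.66 255 171 20 14 [ 0.687 -0.096  0.012]
side spool 0.56 240 322 23 29 [0.597 0.504 0.017]
```

View pics/top.png

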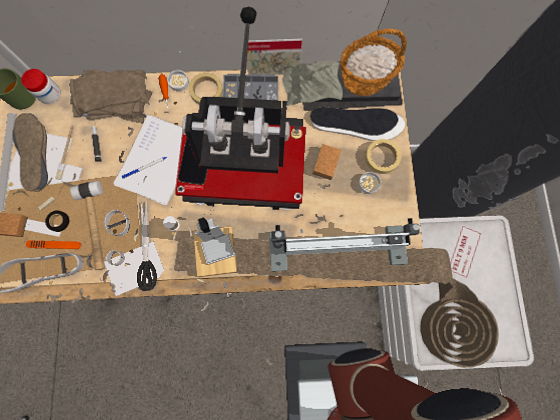

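View pics/side.png

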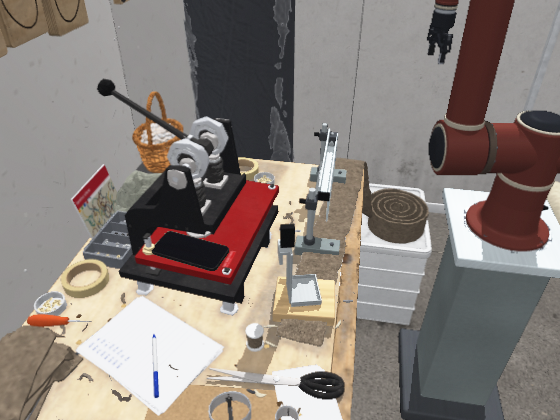

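```bash
python3 - <<'E'
from h import *
for c in ('top','side'):
    f=np.load(c+'.npz'); W=f['W']; im=f['im']
    X,Y,Z=W[...,0],W[...,1],W[...,2]
    box=(X>.4)&(X<.62)&(Y>.25)&(Y<.48)
    for lo,hi in ((.17,.25),(.19,.25),(.205,.23)):
        m=box&(Z>lo)&(Z<hi); v,u=np.where(m); q=W[m]
        if len(q): print(c,lo,len(q),np.round(np.median(q,0),4),np.round(q.min(0),3),np.round(q.max(0),3),u.min(),u.max(),v.min(),v.max())
    # tray
    m=box&(Z>.028)&(Z<.06)
    q=W[m]; print('low',len(q),np.round(np.percentile(q,[2,50,98],0),3).tolist())
    box=(X>.4)&(X<.7)&(Y>-.3)&(Y<.25)
    for lo,hi in ((.14,.16),(.16,.172),(.172,.185),(.185,.2),(.2,.26)):
        m=box&(Z>lo)&(Z<hi); q=W[m]
        if len(q)>5:
            p=np.polyfit(q[:,1],q[:,0],1); print(c,'rail',lo,len(q),np.round(np.percentile(q,[2,50,98],0),3).tolist(),p)
    print('grid x0.5 y', [ (yy) for yy in ()])
im=np.load('top.npz')['im']; a=cv2.resize(im[205:280,185:245],None,fx=7,fy=7,interpolation=cv2.INTER_CUBIC); b=cv2.resize(im[205:280,260:425],None,fx=4.8,fy=7,interpolation=cv2.INTER_CUBIC)
im=np.load('side.npz')['im']; c=cv2.resize(im[110:315,265:350],None,fx=2.9,fy=2.9,interpolation=cv2.INTER_CUBIC)
save('a.png',cv2.resize(np.hstack([a[:525],cv2.resize(c,(240,525))]),None,fx=1,fy=1)); save('b.png',b)
E
```

```text
top 0.17 130 [0.5429 0.3732 0.2156] [0.531 0.352 0.17 ] [0.561 0.401 0.222] 195 215 217 233
top 0.19 104 [0.5439 0.3738 0.2166] [0.531 0.365 0.191] [0.561 0.385 0.222] 198 208 217 231
top 0.205 90 [0.5446 0.3752 0.2168] [0.531 0.365 0.205] [0.561 0.385 0.222] 198 207 217 230
low 1203 [[0.443, 0.323, 0.028], [0.498, 0.37, 0.032], [0.557, 0.428, 0.046]]
top rail 0.14 2218 [[0.479, -0.123, 0.14], [0.625, 0.155, 0.144], [0.695, 0.246, 0.159]] [0.58014112 0.5159408 ]
top rail 0.16 557 [[0.478, -0.149, 0.16], [0.497, 0.044, 0.167], [0.53, 0.212, 0.172]] [0.00052436 0.49715582]
top rail 0.172 518 [[0.48, -0.135, 0.172], [0.502, -0.026, 0.182], [0.524, 0.202, 0.185]] [0.05801724 0.50071698]
top rail 0.185 180 [[0.489, -0.143, 0.185], [0.517, 0.174, 0.187], [0.694, 0.246, 0.199]] [0.40086722 0.53551866]
top rail 0.2 264 [[0.675, 0.18, 0.201], [0.691, 0.211, 0.204], [0.699, 0.249, 0.256]] [-0.07614367  0.70504329]
grid x0.5 y []
side 0.17 353 [0.5469 0.3838 0.2003] [0.533 0.366 0.17 ] [0.565 0.398 0.221] 279 294 223 251
side 0.19 236 [0.5472 0.3835 0.2097] [0.533 0.366 0.19 ] [0.563 0.39  0.221] 280 294 223 239
side 0.205 148 [0.5473 0.3823 0.2163] [0.534 0.366 0.205] [0.563 0.39  0.221] 280 294 223 233
low 1893 [[0.446, 0.325, 0.028], [0.506, 0.382, 0.031], [0.568, 0.432, 0.045]]
side rail 0.14 1592 [[0.487, -0.121, 0.141], [0.633, 0.178, 0.144], [0.695, 0.247, 0.158]] [0.49286002 0.52933147]
side rail 0.16 309 [[0.481, -0.138, 0.16], [0.505, 0.163, 0.166], [0.534, 0.216, 0.172]] [-0.00360507  0.50502586]
side rail 0.172 307 [[0.482, -0.133, 0.172], [0.505, 0.039, 0.181], [0.66, 0.208, 0.185]] [0.06488003 0.50376725]
side rail 0.185 131 [[0.493, -0.139, 0.185], [0.525, 0.197, 0.187], [0.692, 0.248, 0.199]] [0.40356219 0.538399  ]
side rail 0.2 214 [[0.677, 0.18, 0.201], [0.694, 0.206, 0.206], [0.7, 0.248, 0.252]] [-0.1208706   0.71640852]
grid x0.5 y []
```

View pics/a.png

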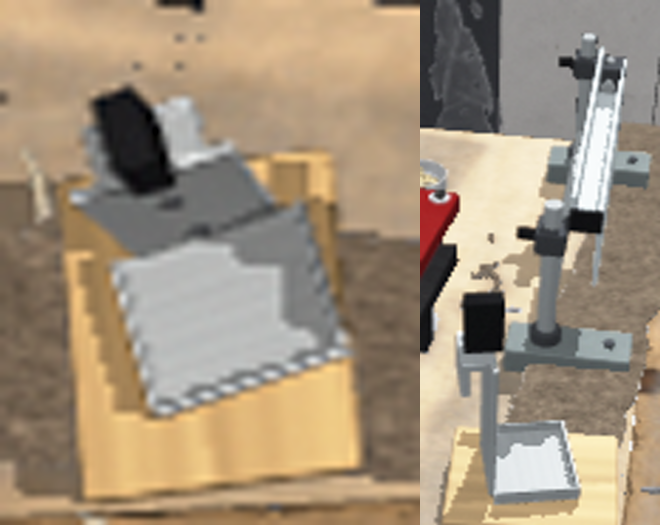

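View pics/b.png

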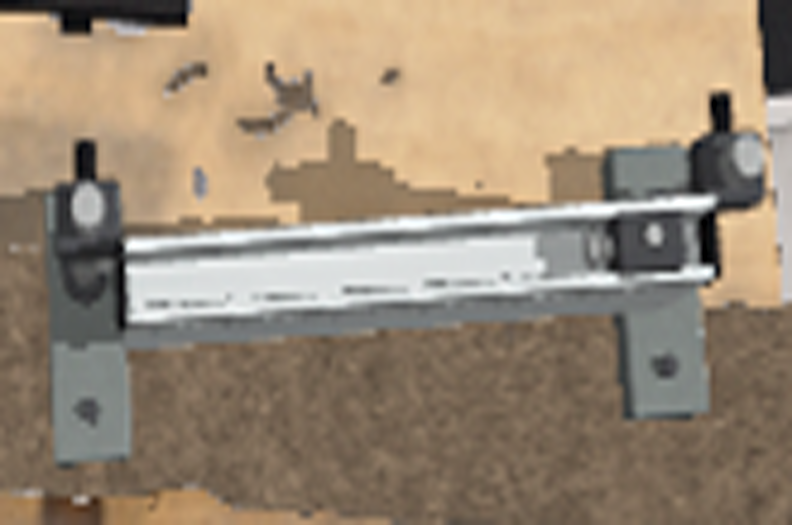

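```bash
python3 - <<'E'
from h import *
p=camera_params('wrist'); print(np.round(p['T_tool_cam'],4).tolist(),p['mtx'],p['k1'])
for c in ('top','side'):
    W=np.load(c+'.npz')['W']; X,Y,Z=W[...,0],W[...,1],W[...,2]
    m=(X>.4)&(X<.58)&(Y>.3)&(Y<.45)&(Z>.036)&(Z<.055); q=W[m]
    print(c,m.sum(),cv2.minAreaRect(q[:,:2].astype(np.float32)),np.percentile(q[:,2],[5,50,95]))
    m=(X>.45)&(X<.6)&(Y>.3)&(Y<.45)&(Z>.21)&(Z<.23); q=W[m]; print(cv2.minAreaRect(q[:,:2].astype(np.float32)))
E
```

```text
[[-0.0008, -0.9443, -0.3291, 0.0849], [1.0, -0.0004, -0.0013, 0.0007], [0.0011, -0.3291, 0.9443, -0.1428], [0.0, 0.0, 0.0, 1.0]] [[327.24227946   0.         283.12102226]
 [  0.         327.24227946 206.74086555]
 [  0.           0.           1.        ]] -0.019004879383989034
top 196 ((0.509017288684845, 0.36578941345214844), (0.06622090190649033, 0.08025787770748138), 15.976736068725586) [0.03620346 0.03943236 0.04652183]
((0.5457816123962402, 0.3760022819042206), (0.027169426903128624, 0.015936758369207382), 15.140729904174805)
side 293 ((0.5127066969871521, 0.36744728684425354), (0.06819847971200943, 0.08337367326021194), 15.978482246398926) [0.0363277  0.04051109 0.04767749]
((0.5479001402854919, 0.3780021667480469), (0.028499644249677658, 0.01745426468551159), 18.752864837646484)
```

Emit:
step_arm --pt "10 -5 -50 0" --pt "30 -30 -25 0" --pt "40 -30 -25 0" --pt "40 -30 -25 0" --pt "40 -30 -20 0" --pt "40 -30 0 0" --pt "40 -30 0 0" --pt "40 -30 0 0"

```text
time: 1.6
tool_pos: [0.3785, -0.3224, 0.3736]
tool_rot: [0.0, 0.99, 0.141, 0.002]
contact_force: [0.3, -1.2, 0.0]
gripper_width: 1.002
```

Emit:
step_arm --pt "29 -38 0 0" --pt "29 -38 0 0" --pt "29 -38 0 0" --pt "29 -38 0 0" --pt "29 -38 0 0" --pt "29 -38 0 0" --pt "29 -38 0 0" --pt "29 -38 0 0"

```text
time: 2.4
tool_pos: [0.5204, 0.0498, 0.377]
tool_rot: [0.002, 0.99, 0.14, 0.006]
contact_force: [0.8, -0.6, 0.1]
gripper_width: 1.002
```

```bash
python3 - <<'E'
from h import *
s=state(); im,d=grab_frame('wrist'); W=cloud('wrist',d,s); np.savez('w1.npz',im=im,W=W); save('w1.png',im)
print(s['tool_pos'])
X,Y,Z=W[...,0],W[...,1],W[...,2]
box=(X>.44)&(X<.57)&(Y>-.2)&(Y<.25)
print(np.histogram(Z[box],bins=np.arange(.13,.22,.004)))
# x-z profile across rail at several y
for y0 in (-.03,.03,.09,.14):
    m=box&(abs(Y-y0)<.01)&(Z>.06)
    q=W[m]; print(y0,[(round(a,3),round(float(np.median(q[(q[:,0]>=a)&(q[:,0]<a+.003),2])),3)) for a in np.arange(.47,.54,.003) if ((q[:,0]>=a)&(q[:,0]<a+.003)).any()])
E
```

```text
[0.52040653 0.04981163 0.37696732]
(array([   0,    0,    5,   69,  235, 1790, 1049,  711, 1172,  700, 1397,
        330,  527, 1644,  209,    0,    0,    0,    0,    0,    0,    0]), array([0.13 , 0.134, 0.138, 0.142, 0.146, 0.15 , 0.154, 0.158, 0.162,
       0.166, 0.17 , 0.174, 0.178, 0.182, 0.186, 0.19 , 0.194, 0.198,
       0.202, 0.206, 0.21 , 0.214, 0.218]))
-0.03 [(np.float64(0.479), 0.171), (np.float64(0.482), 0.171), (np.float64(0.485), 0.161), (np.float64(0.488), 0.153), (np.float64(0.491), 0.153), (np.float64(0.494), 0.153), (np.float64(0.503), 0.183), (np.float64(0.506), 0.174), (np.float64(0.509), 0.168), (np.float64(0.515), 0.066), (np.float64(0.518), 0.068), (np.float64(0.521), 0.068), (np.float64(0.524), 0.066), (np.float64(0.527), 0.063), (np.float64(0.53), 0.447), (np.float64(0.533), 0.447)]
0.03 [(np.float64(0.479), 0.171), (np.float64(0.482), 0.171), (np.float64(0.485), 0.159), (np.float64(0.488), 0.153), (np.float64(0.491), 0.153), (np.float64(0.494), 0.153), (np.float64(0.503), 0.183), (np.float64(0.506), 0.171), (np.float64(0.512), 0.065), (np.float64(0.515), 
[... 374 characters left out ...]
, (np.float64(0.497), 0.441), (np.float64(0.5), 0.416), (np.float64(0.503), 0.411), (np.float64(0.506), 0.4), (np.float64(0.509), 0.417), (np.float64(0.512), 0.425), (np.float64(0.515), 0.421), (np.float64(0.518), 0.439), (np.float64(0.521), 0.454), (np.float64(0.524), 0.457), (np.float64(0.527), 0.46)]
0.14 [(np.float64(0.479), 0.171), (np.float64(0.482), 0.167), (np.float64(0.485), 0.154), (np.float64(0.488), 0.154), (np.float64(0.491), 0.153), (np.float64(0.494), 0.154), (np.float64(0.5), 0.182), (np.float64(0.503), 0.183), (np.float64(0.506), 0.169), (np.float64(0.512), 0.064), (np.float64(0.515), 0.067), (np.float64(0.518), 0.068), (np.float64(0.521), 0.067), (np.float64(0.524), 0.065)]
```

View pics/w1.png

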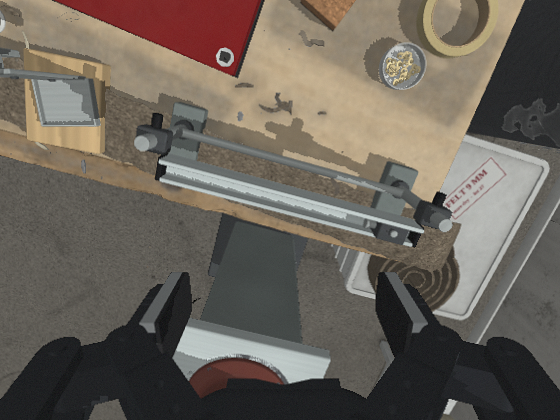

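```bash
python3 - <<'E'
from h import *
f=np.load('w1.npz'); W=f['W']; im=f['im']; X,Y,Z=W[...,0],W[...,1],W[...,2]
box=(X>.46)&(X<.53)&(Y>-.2)&(Y<.25)
m=box&(abs(Z-.171)<.0025)&(X<.4865); q=W[m]; p=np.polyfit(q[:,1],q[:,0],1); r=q[:,0]-np.polyval(p,q[:,1])
print('lip',p,np.percentile(r,[1,5,50,95,99]),'y',np.percentile(q[:,1],[.5,99.5]),np.polyfit(q[:,1],q[:,2],1))
m=box&(abs(Z-.183)<.0025)&(X>.498)&(Y>-.12)&(Y<.17); q=W[m]; p=np.polyfit(q[:,1],q[:,0],1); r=q[:,0]-np.polyval(p,q[:,1]); print('back',p,np.percentile(r,[1,50,99]),q[:,1].min(),q[:,1].max())
m=box&(abs(Z-.153)<.002); q=W[m]; print('floor',np.percentile(q,[1,50,99],0).round(4),np.polyfit(q[:,1],q[:,2],1))
for y0 in np.arange(-.135,-.02,.004):
    m=box&(abs(Y-y0)<.002)&(X>.487)&(X<.499); q=W[m]
    if len(q): print(round(y0,3),len(q),np.percentile(q[:,2],[5,50,95]).round(3),end='; ')
save('c.png',cv2.resize(im[180:270,300:460],None,fx=5,fy=5,interpolation=cv2.INTER_CUBIC))
E
```

```text
lip [-0.00657497  0.48365992] [-0.00287889 -0.00246815  0.00010204  0.00210222  0.00251362] y [-0.12271746  0.18328251] [0.00085145 0.17090284]
back [0.00194235 0.50571386] [-0.00681043  0.00029428  0.003708  ] -0.11987598993196388 0.16987900108424603
floor [[ 0.4844 -0.1208  0.1512]
 [ 0.4907  0.0604  0.1533]
 [ 0.5216  0.1807  0.1549]] [0.0007346  0.15319178]
-0.135 21 [0.027 0.028 0.029]; -0.131 17 [0.027 0.028 0.029]; -0.127 19 [0.026 0.028 0.029]; -0.123 45 [0.027 0.17  0.172]; -0.119 112 [0.028 0.161 0.171]; -0.115 63 [-0.001  0.017  0.028]; -0.111 18 [-0.001  0.001  0.006]; -0.107 18 [-0.002  0.004  0.007]; -0.103 32 [-0.001  0.008  0.183]; -0.099 52 [-0.     0.182  0.183]; -0.095 54 [0.001 0.182 0.184]; -0.091 45 [-0.     0.182  0.184]; -0.087 55 [0.    0.183 0.187]; -0.083 56 [0.001 0.183 0.186]; -0.079 57 [0.004 0.182 0.184]; -0.075 51 [0.005 0.182 0.184]; -0.071 98 [0.005 0.177 0.183]; -0.067 48 [0.006 0.169 0.18 ]; -0.063 37 [0.006 0.169 0.173]; -0.059 83 [0.006 0.161 0.173]; -0.055 40 [0.006 0.152 0.154]; -0.051 43 [0.007 0.152 0.154]; -0.047 41 [0.007 0.152 0.154]; -0.043 41 [0.006 0.153 0.154]; -0.039 40 [0.005 0.152 0.154]; -0.035 38 [0.006 0.153 0.154]; -0.031 42 [0.006 0.153 0.154]; -0.027 39 [0.005 0.153 0.154]; -0.023 40 [0.005 0.152 0.154];
```

View pics/c.png

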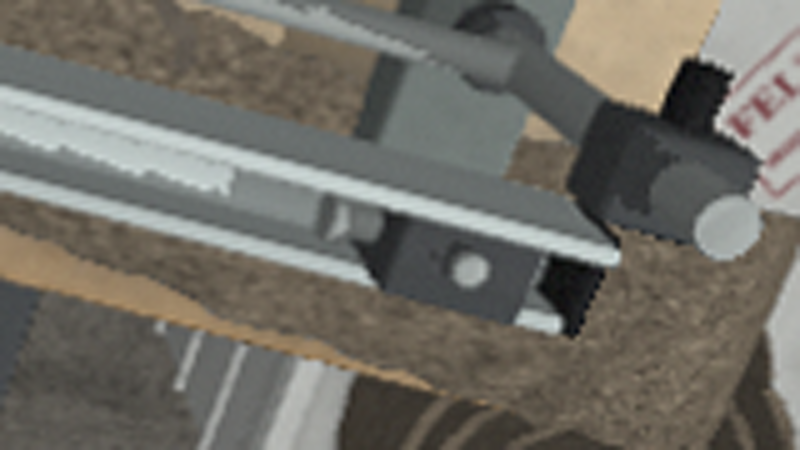

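Emit:
step_arm --pt "10 -40 0 0" --pt "14 -40 0 0" --pt "14 -40 0 0" --pt "14 -40 0 0" --pt "14 -40 0 0" --pt "14 -40 0 0" --pt "14 -40 0 0"

```text
time: 3.15
tool_pos: [0.5319, 0.3617, 0.3777]
tool_rot: [-0.0, 0.99, 0.143, 0.008]
contact_force: [0.7, 0.5, -0.6]
gripper_width: 1.006
```

```bash
python3 - <<'E'
from h import *
s=state(); im,d=grab_frame('wrist'); W=cloud('wrist',d,s); save('w2.png',im)
s2=state(); print(s['tool_pos'],s2['tool_pos'],s2['tool_rot']); print(R(s2['tool_rot']).round(4))
X,Y,Z=W[...,0],W[...,1],W[...,2]
for lo,hi,w in ((.209,.225,1),(.155,.172,1),(.036,.055,0)):
    m=(X>.42)&(X<.6)&(Y>.3)&(Y<.45)&(Z>lo)&(Z<hi); q=W[m]; print(lo,m.sum(),cv2.minAreaRect(q[:,:2].astype(np.float32)),np.percentile(q[:,2],[5,50,95]).round(4),np.median(q,0))
E
```

```text
[0.53193675 0.36165079 0.37773244] [0.53101735 0.36720464 0.37647314] [-0.00226414  0.98930474  0.14566832  0.00719296]
[[ 0.9575  0.2883  0.0136]
 [ 0.2882 -0.9576  0.0066]
 [ 0.0149 -0.0024 -0.9999]]
0.209 501 ((0.547673225402832, 0.3757839500904083), (0.027450425550341606, 0.01541433110833168), 16.245594024658203) [0.2151 0.2169 0.2182] [0.54840568 0.37582345 0.2169427 ]
0.155 691 ((0.5521586537361145, 0.37687861919403076), (0.025879910215735435, 0.05909106135368347), 16.550764083862305) [0.1595 0.1669 0.1683] [0.55294481 0.37549292 0.16690686]
0.036 316 ((0.5120567679405212, 0.36562198400497437), (0.06708049774169922, 0.08030236512422562), 16.501998901367188) [0.037  0.0416 0.0433] [0.48899745 0.35352215 0.04162746]
```

View pics/w2.png

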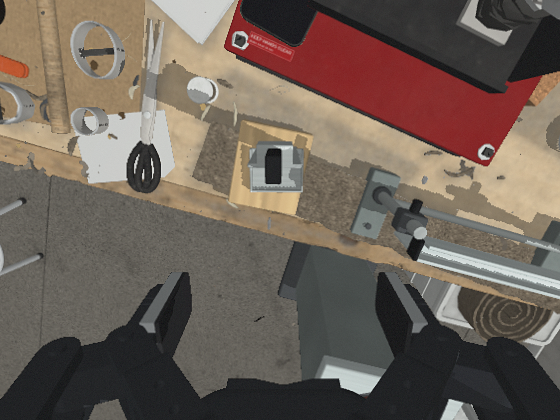

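Emit:
step_arm --pt "15 -3 40 0.4" --pt "0 0 40 0" --pt "0 0 40 0" --pt "0 0 30 0" --pt "0 0 0 0"

```text
time: 3.7
tool_pos: [0.5474, 0.3804, 0.2238]
tool_rot: [-0.003, 0.989, 0.145, 0.009]
contact_force: [-0.5, 0.2, -1.2]
gripper_width: 0.998
```

```bash
cat > g.py <<'E'
from h import *
s=state(); r=R(s['tool_rot']); e=np.array([.5475,.3758,.177])-s['tool_pos']
print(s['time'],s['tool_pos'],'tool-frame delta mm',(r.T@e*1000).round(1),'yaw',np.degrees(np.arctan2(r[1,0],r[0,0])),r[:,2].round(4))
E
python3 g.py
```

```text
3.7 [0.54742632 0.38044829 0.22375129] tool-frame delta mm [-2.2  4.6 46.7] yaw 16.714481498701602 [ 0.0175  0.0091 -0.9998]
```

Emit:
step_arm --pt "-2 4.5 15 0.4" --pt "0 0 15 0" --pt "0 0 10 0" --pt "0 0 5 0" --pt "0 0 0 0"

```text
time: 4.2
tool_pos: [0.5502, 0.3762, 0.1813]
tool_rot: [-0.005, 0.99, 0.141, 0.013]
contact_force: [-0.1, 0.1, 0.4]
gripper_width: 0.996
```

```bash
python3 g.py
```

```text
4.2 [0.55022239 0.37622119 0.1812631 ] tool-frame delta mm [-2.8 -0.3  4.2] yaw 16.239840183710292 [ 0.0244  0.0127 -0.9996]
```

Emit:
step_arm --pt "-2.5 0 4 0" --pt "0 0 0 0"

```text
time: 4.4
tool_pos: [0.5486, 0.3759, 0.1785]
tool_rot: [-0.005, 0.99, 0.141, 0.014]
contact_force: [0.1, -0.6, -0.0]
gripper_width: 1.003
```

Emit:
step_arm --pt "0 0 0 0" --pt "0 0 0 0" --pt "0 0 0 0" --pt "0 0 0 0" --pt "0 0 0 0" --pt "0 0 0 0" --claw 0

```text
time: 5.0
tool_pos: [0.5496, 0.3767, 0.181]
tool_rot: [-0.006, 0.99, 0.141, 0.016]
contact_force: [0.3, 0.5, -2.1]
gripper_width: 0.178
```

```bash
python3 g.py
```

```text
5.0 [0.54958947 0.37668501 0.18102399] tool-frame delta mm [-2.4  0.3  3.9] yaw 16.25011042420237 [ 0.0305  0.0159 -0.9994]
```

Emit:
step_arm --pt "0 0 -12 0" --pt "0 0 -25 0" --pt "0 0 -25 0" --pt "-20 -6 -5 0" --pt "-35 -8 0 8" --pt "-35 -4 0 8" --pt "-25 0 0 0" --pt "0 0 0 0"

```text
time: 5.8
tool_pos: [0.4245, 0.3705, 0.2449]
tool_rot: [-0.005, 1.0, -0.005, 0.011]
contact_force: [0.0, -0.5, -3.0]
gripper_width: 0.181
```

```bash
cat >> h.py <<'E'
def rep():
    s=state(); r=R(s['tool_rot']); print(round(s['time'],2),'tcp',s['tool_pos'].round(4),'yaw',round(np.degrees(np.arctan2(r[1,0],r[0,0])),2),'z',r[:,2].round(4),'F',s['contact_force'].round(1),'g',round(s['gripper_width'],3)); 
E
python3 -c "from h import *; rep()"
```

```text
5.8 tcp [0.4245 0.3705 0.2449] yaw -0.53 z [ 0.0211  0.0106 -0.9997] F [ 0.  -0.5 -3. ] g 0.181
```

Emit:
step_arm --pt "0 20 0 -0.9" --pt "0 40 0 0" --pt "0 45 0 0" --pt "0 45 0 0" --pt "0 45 0 0" --pt "0 45 0 0" --pt "0 40 0 0" --pt "0 0 0 0"

```text
time: 6.6
tool_pos: [0.4279, 0.0798, 0.2433]
tool_rot: [-0.003, 1.0, 0.006, 0.012]
contact_force: [-0.2, 1.2, -4.3]
gripper_width: 0.18
```

```bash
python3 -c "from h import *; rep()"
```

```text
6.6 tcp [0.4279 0.0798 0.2433] yaw 0.72 z [ 0.0245  0.007  -0.9997] F [-0.2  1.2 -4.3] g 0.18
```

```bash
cat >> h.py <<'E'
def Rz(a):
    c,s=np.cos(a),np.sin(a); return np.array([[c,-s,0],[s,c,0],[0,0,1]])
TG=np.eye(4); TG[:3,:3]=R(np.array([-0.006,0.99,0.141,0.016])/np.linalg.norm([0.006,0.99,0.141,0.016])); TG[:3,3]=[.54959,.37669,.18102]
CG=np.eye(4); CG[:3,:3]=Rz(np.radians(16.3)); CG[:3,3]=[.5475,.3758,.192]
REL=np.linalg.inv(TG)@CG
def nose():
    s=state(); M=np.eye(4); M[:3,:3]=R(s['tool_rot']); M[:3,3]=s['tool_pos']
    C=M@REL; n=C[:3,:3]@[.014,0,-.059]+C[:3,3]
    rail_x=.48366-.00657*n[1]+.0115
    print('nose',n.round(4),'yaw',round(np.degrees(np.arctan2(C[1,0],C[0,0])),2),'z',C[:3,2].round(4),'need dx',round(rail_x-n[0],4),'gap over floor',round(n[2]-.1532,4))
    return C
E
python3 - <<'E'
from h import *
rep(); C=nose()
Ci=np.linalg.inv(C)
for c in ('wrist','top','side'):
    s=state(); im,d=grab_frame(c); W=cloud(c,d,s); save('p_'+c+'.png',im)
    L=W@Ci[:3,:3].T+Ci[:3,3]   # predicted carrier frame at grip centre
    X,Y,Z=L[...,0],L[...,1],L[...,2]
    def st(n,m):
        q=L[m]
        if len(q)>5: print(c,n,len(q),np.percentile(q*1000,[3,50,97],0).round(1).tolist())
    st('griptop',(abs(X)<.018)&(abs(Y)<.012)&(abs(Z-.025)<.006))
    st('armtop',(X>-.015)&(X<.025)&(abs(Y)<.03)&(abs(Z+.025)<.005))
    st('nosefront',(X>.010)&(X<.026)&(abs(Y)<.03)&(Z<-.035)&(Z>-.07))
    st('tray',(X>-.09)&(X<.0)&(abs(Y)<.06)&(Z<-.14)&(Z>-.175))
E
```

```text
6.6 tcp [0.4279 0.0798 0.2433] yaw 0.72 z [ 0.0245  0.007  -0.9997] F [-0.2  1.2 -4.3] g 0.18
nose [0.4393 0.0797 0.1952] yaw 0.82 z [8.7e-03 8.0e-04 1.0e+00] need dx 0.0554 gap over floor 0.042
wrist griptop 3462 [[-11.8, -10.1, 20.3], [4.5, -0.4, 25.4], [14.1, 9.5, 27.6]]
wrist armtop 1930 [[-4.9, -27.2, -29.2], [12.5, -0.3, -24.9], [17.7, 26.5, -22.6]]
wrist nosefront 874 [[17.0, -18.5, -57.1], [17.5, -0.4, -45.4], [17.9, 18.0, -35.5]]
wrist tray 832 [[-25.2, -38.6, -161.8], [-3.4, 0.2, -151.9], [-2.8, 39.4, -141.9]]
top tray 347 [[-70.6, 10.8, -161.2], [-40.7, 27.3, -156.8], [-9.3, 43.6, -147.4]]
side armtop 75 [[-6.4, -6.7, -28.6], [7.4, 17.4, -23.4], [18.0, 28.2, -20.7]]
side nosefront 24 [[12.4, 12.7, -55.2], [15.6, 24.3, -44.8], [18.6, 26.9, -36.2]]
side tray 562 [[-68.2, -33.6, -160.6], [-38.9, 7.4, -156.7], [-5.7, 47.6, -147.4]]
```

View pics/p_wrist.png

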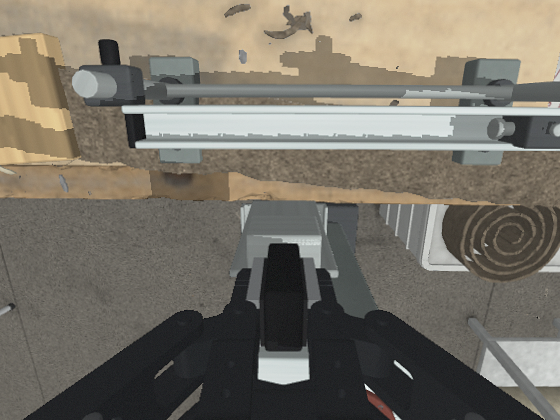

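```bash
python3 - <<'E'
from h import *
nose()
s=state(); im,d=grab_frame('wrist'); W=cloud('wrist',d,s); X,Y,Z=W[...,0],W[...,1],W[...,2]
box=(X>.465)&(X<.492)&(Y>-.1)&(Y<.2)
m=box&(abs(Z-.171)<.0025); q=W[m]; p=np.polyfit(q[:,1],q[:,0],1); r=q[:,0]-np.polyval(p,q[:,1])
print('lip',p,np.polyval(p,.08),np.percentile(r,[3,50,97]),np.median(q[:,2]))
m=(X>.485)&(X<.505)&(Y>-.03)&(Y<.15)&(abs(Z-.153)<.005); print('floor',np.median(Z[m]),m.sum())
m=(X>.505-.015)&(X<.52)&(Y>-.03)&(Y<.15)&(abs(Z-.183)<.0025); print('backtop',np.median(X[m]),m.sum())
m=(X>.487)&(X<.502)&(Y>-.09)&(Y<-.03)&(Z>.158)&(Z<.174); q=W[m]; print('plunger y max',len(q),np.percentile(q[:,1],[50,90,97,100]).round(4))
E
```

```text
nose [0.4392 0.0841 0.1952] yaw 1.13 z [ 0.009  -0.0021  1.    ] need dx 0.0554 gap over floor 0.042
lip [-0.00512204  0.48334858] 0.48293881638184266 [-0.00286235 -0.00023512  0.00652907] 0.17098711286555487
floor 0.1532328263704808 6394
backtop 0.5053976088321203 2539
plunger y max 681 [-0.0625 -0.0579 -0.0576 -0.0568]
```

Emit:
step_arm --pt "12 0 0 0.7" --pt "18 0 0 0" --pt "15 0 0 0" --pt "8 0 0 0" --pt "0 0 0 0"

```text
time: 7.3
tool_pos: [0.4822, 0.0918, 0.2442]
tool_rot: [-0.006, 1.0, 0.01, 0.011]
contact_force: [-0.5, 1.2, -3.1]
gripper_width: 0.178
```

```bash
python3 -c "from h import *; rep(); nose()"
```

```text
7.3 tcp [0.4822 0.0918 0.2442] yaw 1.09 z [ 0.022   0.0114 -0.9997] F [-0.5  1.2 -3.1] g 0.178
nose [0.4934 0.092  0.196 ] yaw 1.19 z [ 0.0113 -0.0034  0.9999] need dx 0.0011 gap over floor 0.0428
```

Emit:
step_arm --pt "0 1 5 0.8" --pt "0 1 7 0" --pt "0 1 7 0" --pt "0 0 5 0" --pt "0 0 0 0"

```text
time: 7.8
tool_pos: [0.4805, 0.0902, 0.2168]
tool_rot: [-0.006, 1.0, 0.003, 0.009]
contact_force: [0.8, 0.5, -3.5]
gripper_width: 0.18
```

```bash
python3 -c "from h import *; rep(); nose()"
```

```text
7.8 tcp [0.4805 0.0902 0.2168] yaw 0.38 z [ 0.0187  0.0114 -0.9998] F [ 0.8  0.5 -3.5] g 0.18
nose [0.4915 0.0902 0.1686] yaw 0.48 z [ 0.0146 -0.0038  0.9999] need dx 0.0031 gap over floor 0.0154
```

Emit:
step_arm --pt "2 0 3 0" --pt "0.5 0 4 0" --pt "0.5 0 3 0" --pt "0 0 0 0"

```text
time: 8.2
tool_pos: [0.4839, 0.0901, 0.2061]
tool_rot: [-0.006, 1.0, 0.003, 0.01]
contact_force: [-1.5, -0.1, -3.8]
gripper_width: 0.182
```

```bash
python3 -c "from h import *; rep(); nose()"
```

```text
8.2 tcp [0.4839 0.0901 0.2061] yaw 0.35 z [ 0.0191  0.0114 -0.9998] F [-1.5 -0.1 -3.8] g 0.182
nose [0.4949 0.0901 0.158 ] yaw 0.45 z [ 0.0142 -0.0039  0.9999] need dx -0.0004 gap over floor 0.0048
```

Emit:
step_arm --pt "-0.5 0 2 0" --pt "-0.5 0 1.5 0" --pt "0 0 0 0"

```text
time: 8.5
tool_pos: [0.4831, 0.0902, 0.2026]
tool_rot: [-0.006, 1.0, 0.003, 0.01]
contact_force: [-1.0, 0.4, -2.9]
gripper_width: 0.178
```

```bash
python3 -c "from h import *; rep(); nose()"
```

```text
8.5 tcp [0.4831 0.0902 0.2026] yaw 0.35 z [ 0.0196  0.0115 -0.9997] F [-1.   0.4 -2.9] g 0.178
nose [0.4942 0.0902 0.1545] yaw 0.45 z [ 0.0137 -0.0039  0.9999] need dx 0.0004 gap over floor 0.0013
```

Emit:
step_arm --pt "0 0 1 0" --pt "0 0 0 0"

```text
time: 8.7
tool_pos: [0.4832, 0.0902, 0.2018]
tool_rot: [-0.006, 1.0, 0.003, 0.01]
contact_force: [0.3, -0.1, -3.7]
gripper_width: 0.177
```

Emit:
step_arm --pt "0 0 1 0" --pt "0 0 0 0"

```text
time: 8.9
tool_pos: [0.4835, 0.0902, 0.2014]
tool_rot: [-0.006, 1.0, 0.003, 0.011]
contact_force: [0.0, -0.8, -2.9]
gripper_width: 0.182
```

```bash
python3 -c "from h import *; rep(); nose()"
```

```text
8.9 tcp [0.4835 0.0902 0.2014] yaw 0.35 z [ 0.0211  0.0115 -0.9997] F [ 0.  -0.8 -2.9] g 0.182
nose [0.4947 0.0902 0.1532] yaw 0.45 z [ 0.0122 -0.0039  0.9999] need dx -0.0001 gap over floor 0.0
```

Emit:
step_arm --pt "0 0 1.5 0" --pt "0 0 0 0"

```text
time: 9.1
tool_pos: [0.484, 0.0903, 0.2014]
tool_rot: [-0.006, 1.0, 0.003, 0.011]
contact_force: [-0.1, 0.2, -4.0]
gripper_width: 0.178
```

Emit:
step_arm --pt "0 0 1 0" --pt "0 0 0 0"

```text
time: 9.3
tool_pos: [0.4842, 0.0904, 0.2012]
tool_rot: [-0.006, 1.0, 0.003, 0.012]
contact_force: [-1.8, -0.3, -2.1]
gripper_width: 0.181
```

```bash
python3 -c "from h import *; rep(); nose()"
```

```text
9.3 tcp [0.4842 0.0904 0.2012] yaw 0.36 z [ 0.0231  0.0115 -0.9997] F [-1.8 -0.3 -2.1] g 0.181
nose [0.4955 0.0904 0.1531] yaw 0.46 z [ 0.0102 -0.004   0.9999] need dx -0.0009 gap over floor -0.0001
```

Emit:
step_arm --pt "-0.5 0 2 0" --pt "0 0 1 0"

```text
time: 9.5
tool_pos: [0.4844, 0.0904, 0.2011]
tool_rot: [-0.006, 1.0, 0.003, 0.012]
contact_force: [-4.2, 0.5, 3.3]
gripper_width: 0.178
```

Emit:
step_arm --pt "-0.5 0 1.5 0" --pt "0 0 1 0"

```text
time: 9.7
tool_pos: [0.4844, 0.0904, 0.2011]
tool_rot: [-0.005, 1.0, 0.003, 0.013]
contact_force: [-5.2, -0.3, 4.7]
gripper_width: 0.178
```

```bash
python3 -c "from h import *; rep(); nose()"
```

```text
9.7 tcp [0.4844 0.0904 0.2011] yaw 0.36 z [ 0.0262  0.0111 -0.9996] F [-5.2 -0.3  4.7] g 0.178
nose [0.4958 0.0904 0.153 ] yaw 0.46 z [ 0.0071 -0.0035  1.    ] need dx -0.0012 gap over floor -0.0002
```

Emit:
step_arm --pt "-1 5 0 0" --pt "-0.3 14 0.2 0" --pt "0 14 0.2 0" --pt "0 5 0.2 0"

```text
time: 10.1
tool_pos: [0.4853, 0.0543, 0.2012]
tool_rot: [-0.01, 1.0, 0.005, 0.017]
contact_force: [-2.1, 4.4, 2.6]
gripper_width: 0.175
```

```bash
python3 -c "from h import *; rep(); nose()"
```

```text
10.1 tcp [0.4853 0.0543 0.2012] yaw 0.52 z [ 0.0336  0.0193 -0.9992] F [-2.1  4.4  2.6] g 0.175
nose [0.4971 0.0548 0.1531] yaw 0.64 z [-3.000e-04 -1.160e-02  9.999e-01] need dx -0.0023 gap over floor -0.0001
```

Emit:
step_arm --pt "-2 5 -0.6 0" --pt "-0.5 14 0 0.1" --pt "-0.5 14 0 0" --pt "-0.3 8 0 0" --pt "0 0 0 0"

```text
time: 10.6
tool_pos: [0.483, 0.0127, 0.2012]
tool_rot: [-0.011, 1.0, 0.004, 0.019]
contact_force: [-0.2, 0.6, 1.4]
gripper_width: 0.179
```

```bash
python3 -c "from h import *; rep(); nose()"
```

```text
10.6 tcp [0.483  0.0127 0.2012] yaw 0.43 z [ 0.0376  0.0226 -0.999 ] F [-0.2  0.6  1.4] g 0.179
nose [0.4949 0.0133 0.1532] yaw 0.55 z [-0.0043 -0.015   0.9999] need dx 0.0001 gap over floor -0.0
```

Emit:
step_arm --pt "-0.3 5 -0.3 0" --pt "-0.3 13 0 0.1" --pt "-0.3 14 0 0" --pt "-0.3 8 0 0" --pt "0 0 0 0"

```text
time: 11.1
tool_pos: [0.4825, -0.0268, 0.2012]
tool_rot: [-0.013, 1.0, 0.004, 0.02]
contact_force: [0.8, 0.0, 0.6]
gripper_width: 0.177
```

```bash
python3 -c "from h import *; rep(); nose()"
```

```text
11.1 tcp [ 0.4825 -0.0268  0.2012] yaw 0.47 z [ 0.0391  0.0266 -0.9989] F [0.8 0.  0.6] g 0.177
nose [ 0.4945 -0.0261  0.1533] yaw 0.6 z [-0.0059 -0.0189  0.9998] need dx 0.0008 gap over floor 0.0001
```

Emit:
step_arm --pt "0 4 0 0" --pt "0 4 0 0" --pt "0 3 0 0"

```text
time: 11.4
tool_pos: [0.4826, -0.0367, 0.2012]
tool_rot: [-0.015, 1.0, 0.005, 0.02]
contact_force: [-0.1, 3.5, 3.5]
gripper_width: 0.178
```

Emit:
step_arm --pt "0 3 0 0" --pt "0 2 0 0"

```text
time: 11.6
tool_pos: [0.4826, -0.0401, 0.2013]
tool_rot: [-0.017, 1.0, 0.005, 0.02]
contact_force: [-0.2, 7.6, 3.6]
gripper_width: 0.177
```

Emit:
step_arm --pt "0 2 0 0" --pt "0 2 0 0"

```text
time: 11.8
tool_pos: [0.4826, -0.0418, 0.2014]
tool_rot: [-0.021, 1.0, 0.006, 0.019]
contact_force: [-0.5, 8.3, 3.1]
gripper_width: 0.179
```

```bash
python3 -c "from h import *; rep(); nose()"
```

```text
11.8 tcp [ 0.4826 -0.0418  0.2014] yaw 0.65 z [ 0.0386  0.0414 -0.9984] F [-0.5  8.3  3.1] g 0.179
nose [ 0.4946 -0.0403  0.1535] yaw 0.81 z [-0.0053 -0.0336  0.9994] need dx 0.0008 gap over floor 0.0003
```

Emit:
step_arm --pt "0 4 -0.6 0.3" --pt "0 4 0 0"

```text
time: 12.0
tool_pos: [0.4827, -0.0475, 0.2015]
tool_rot: [-0.024, 1.0, 0.004, 0.019]
contact_force: [-1.5, 8.4, 6.4]
gripper_width: 0.178
```

```bash
python3 -c "from h import *; rep(); nose()"
```

```text
12.0 tcp [ 0.4827 -0.0475  0.2015] yaw 0.44 z [ 0.0386  0.0478 -0.9981] F [-1.5  8.4  6.4] g 0.178
nose [ 0.4947 -0.0457  0.1536] yaw 0.61 z [-0.0054 -0.0402  0.9992] need dx 0.0007 gap over floor 0.0004
```

Emit:
step_arm --pt "0 3 -1.5 0" --pt "0 3 -0.3 0"

```text
time: 12.2
tool_pos: [0.4825, -0.0502, 0.2018]
tool_rot: [-0.029, 0.999, 0.005, 0.019]
contact_force: [0.3, 15.7, 6.5]
gripper_width: 0.181
```

```bash
python3 - <<'E'
from h import *
rep(); nose()
s=state(); im,d=grab_frame('wrist'); save('w9.png',cv2.resize(im[60:260,230:490],None,fx=3,fy=3,interpolation=cv2.INTER_CUBIC))
E
```

```text
12.2 tcp [ 0.4825 -0.0502  0.2018] yaw 0.52 z [ 0.0377  0.0576 -0.9976] F [ 0.3 15.7  6.5] g 0.181
nose [ 0.4944 -0.0479  0.1539] yaw 0.71 z [-0.0044 -0.0499  0.9987] need dx 0.001 gap over floor 0.0007
```

View pics/w9.png

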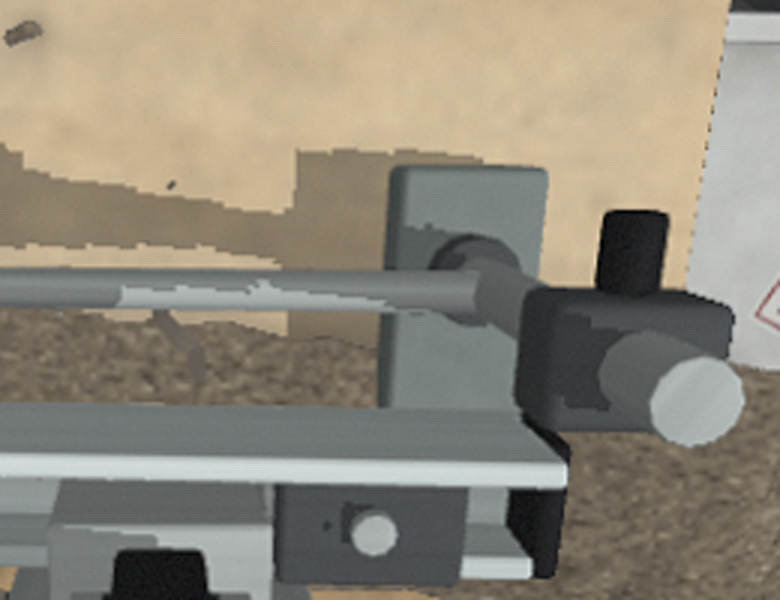

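Emit:
step_arm --pt "0 2.5 -1 0"

```text
time: 12.35
tool_pos: [0.4824, -0.0503, 0.202]
tool_rot: [-0.032, 0.999, 0.006, 0.019]
contact_force: [2.3, 10.8, -1.2]
gripper_width: 0.183
```

```bash
python3 -c "from h import *; rep(); nose()"
```

```text
12.35 tcp [ 0.4824 -0.0503  0.202 ] yaw 0.59 z [ 0.0374  0.0643 -0.9972] F [ 2.3 10.8 -1.2] g 0.183
nose [ 0.4944 -0.0477  0.1541] yaw 0.79 z [-0.0041 -0.0566  0.9984] need dx 0.0011 gap over floor 0.0009
```

Emit:
step_arm --pt "0 -0.5 0 0" --pt "0 0 0 0"

```text
time: 12.55
tool_pos: [0.4826, -0.0498, 0.2018]
tool_rot: [-0.032, 0.999, 0.006, 0.019]
contact_force: [0.3, 3.0, 3.5]
gripper_width: 0.18
```

Emit:
step_arm --pt "0 0 0 0" --pt "0 0 0 0" --pt "0 0 0 0" --pt "0 0 0 0" --claw 45

```text
time: 12.95
tool_pos: [0.4811, -0.0521, 0.1997]
tool_rot: [-0.029, 0.999, 0.006, 0.017]
contact_force: [-0.1, 0.2, 0.1]
gripper_width: 0.449
```

```bash
python3 - <<'E'
from h import *
rep()
s=state(); im,d=grab_frame('wrist'); W=cloud('wrist',d,s); X,Y,Z=W[...,0],W[...,1],W[...,2]
m=(X>.45)&(X<.52)&(Y>-.11)&(Y<.0)&(Z>.189)&(Z<.199); q=W[m]
print('arm',len(q),np.percentile(q,[2,50,98],0).round(4).tolist(),np.polyfit(q[:,1],q[:,2],1))
m=(X>.485)&(X<.50)&(Y>-.11)&(Y<-.06)&(Z>.178)&(Z<.187); q=W[m]
print('block',len(q),np.percentile(q,[2,50,98],0).round(4).tolist())
E
```

```text
12.95 tcp [ 0.4811 -0.0521  0.1997] yaw 0.58 z [ 0.0331  0.0588 -0.9977] F [-0.1  0.2  0.1] g 0.449
arm 321 [[0.467, -0.055, 0.1892], [0.4891, -0.0478, 0.1946], [0.4899, -0.0395, 0.1988]] [-0.11577872  0.18891774]
block 1738 [[0.4854, -0.1028, 0.1806], [0.4929, -0.0847, 0.1828], [0.4997, -0.0614, 0.1868]]
```

Emit:
step_arm --pt "0.5 -1 -15 0" --pt "0.5 -1 -20 0" --pt "0.5 -1 -30 0" --pt "0 0 -40 0" --pt "-30 -30 -30 0" --pt "0 0 0 0"

```text
time: 13.6
tool_pos: [0.4481, -0.0289, 0.3432]
tool_rot: [-0.029, 0.999, 0.005, 0.016]
contact_force: [1.5, -0.2, 0.3]
gripper_width: 0.448
```

```bash
python3 - <<'E'
from h import *
rep()
s=state(); im,d=grab_frame('wrist'); W=cloud('wrist',d,s); X,Y,Z=W[...,0],W[...,1],W[...,2]
def st(n,m):
    q=W[m]; 
    if len(q)>5: print(n,len(q),np.percentile(q,[2,50,98],0).round(4).tolist(), 'dz/dy',np.polyfit(q[:,1],q[:,2],1)[0].round(4))
st('grip',(X>.44)&(X<.53)&(Y>-.09)&(Y<0)&(Z>.232)&(Z<.243))
st('arm',(X>.45)&(X<.52)&(Y>-.11)&(Y<.0)&(Z>.183)&(Z<.199)&(Y>-.0705))
st('block',(X>.485)&(X<.50)&(Y>-.11)&(Y<-.068)&(Z>.178)&(Z<.187))
st('tray',(X>.35)&(X<.49)&(Y>-.13)&(Y<.03)&(Z>.04)&(Z<.07))
v,u=np.where((X>.46)&(X<.51)&(Y>-.12)&(Y<0)&(Z>.15)&(Z<.25)); a,b,c,e=max(v.min()-15,0),v.max()+15,max(u.min()-20,0),u.max()+20
k=min(780/(e-c),580/(b-a)); print(a,b,c,e); save('w10.png',cv2.resize(im[a:b,c:e],None,fx=k,fy=k,interpolation=cv2.INTER_CUBIC))
E
```

```text
13.6 tcp [ 0.4481 -0.0289  0.3432] yaw 0.47 z [ 0.0327  0.0582 -0.9978] F [ 1.5 -0.2  0.3] g 0.448
grip 705 [[0.4589, -0.0546, 0.2333], [0.473, -0.047, 0.2359], [0.4859, -0.0395, 0.2378]] dz/dy -0.0018
arm 1093 [[0.4688, -0.0681, 0.1831], [0.487, -0.0397, 0.1862], [0.5082, -0.0071, 0.1944]] dz/dy -0.0207
block 586 [[0.4854, -0.1026, 0.1808], [0.4923, -0.0862, 0.1827], [0.4995, -0.0708, 0.1866]] dz/dy -0.0093
tray 812 [[0.4159, -0.0857, 0.0461], [0.4282, -0.0311, 0.0487], [0.4595, -0.007, 0.0591]] dz/dy 0.0202
110 210 243 414
```

View pics/w10.png

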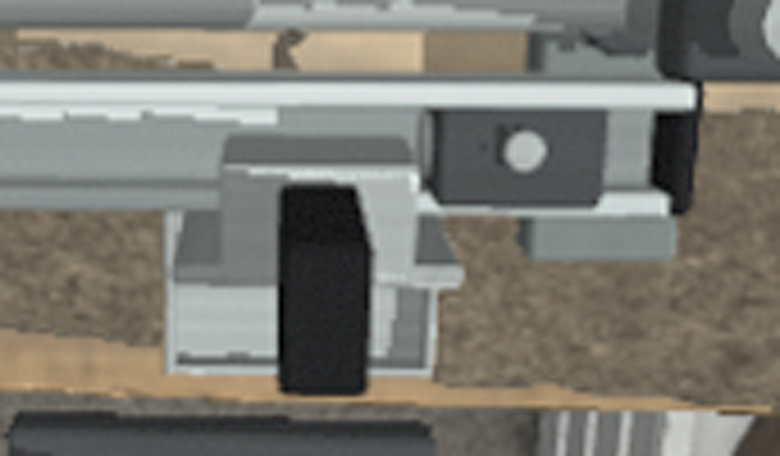

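```bash
python3 - <<'E'
from h import *
s=state(); im,d=grab_frame('wrist'); W=cloud('wrist',d,s)
f=np.load('w1.npz')
for n,W_ in (('before',f['W']),('now',W)):
    X,Y,Z=W_[...,0],W_[...,1],W_[...,2]
    m=(X>.488)&(X<.501)&(Z>.1575)&(Z<.1755)&(Y>-.08)&(Y<-.05); q=W_[m]
    print(n,'plunger',len(q),np.percentile(q[:,1],[1,10,50,90,95,99]).round(4))
    m=(X>.488)&(X<.499)&(abs(Z-.1825)<.0015)&(Y>-.11)&(Y<-.06); q=W_[m]; print(' block y',np.percentile(q[:,1],[1,50,97,99,100]).round(4))
    m=(X>.504)&(X<.512)&(abs(Z-.183)<.003)&(Y<-.05)&(Y>-.14);print(' wall end',np.percentile(Y[m],[0,2]).round(4))
X,Y,Z=W[...,0],W[...,1],W[...,2]
m=(X>.475)&(X<.498)&(abs(Z-.1945)<.003)&(Y>-.08)&(Y<-.01); q=W[m]; print('armtop y',np.percentile(q[:,1],[0,1,99,100]).round(4),'x',np.percentile(q[:,0],[1,99]).round(4))
# per-pixel scan along plunger row
M=np.linalg.inv(T('wrist',s)); p=camera_params('wrist')
for y in (-.062,-.0665,-.0685,-.0705,-.074):
    c=M@[.494,y,.173,1]; uv,_=cv2.projectPoints(c[:3][None],np.zeros(3),np.zeros(3),np.array(p['mtx']),np.array([p['k1'],0,0,0.])); print(y,uv.ravel().round(1))
uv=uv.ravel().astype(int)
for v in range(uv[1]-4,uv[1]+5,2): print(v,[(u,*(W[v,u]*1000).round(0).astype(int).tolist()) for u in range(uv[0]-8,uv[0]+4)])
E
```

```text
before plunger 126 [-0.0698 -0.0693 -0.0632 -0.0584 -0.0581 -0.0578]
 block y [-0.1025 -0.0828 -0.0697 -0.0691 -0.0689]
 wall end [-0.1199 -0.1178]
now plunger 115 [-0.0704 -0.0699 -0.0634 -0.0526 -0.0512 -0.0502]
 block y [-0.1027 -0.087  -0.0708 -0.0641 -0.0605]
 wall end [-0.1199 -0.1183]
armtop y [-0.0548 -0.0545 -0.0389 -0.0389] x [0.4872 0.4896]
-0.062 [327.8 143.6]
-0.0665 [332.6 143.6]
-0.0685 [334.7 143.7]
-0.0705 [336.8 143.7]
-0.074 [340.6 143.8]
139 [(332, 496, -67, 153), (333, 496, -68, 154), (334, 497, -68, 164), (335, 498, -69, 171), (336, 498, -70, 172), (337, 498, -70, 173), (338, 499, -70, 181), (339, 499, -71, 181), (340, 499, -72, 183), (341, 499, -73, 183), (342, 499, -74, 183), (343, 499, -75, 183)]
141 [(332, 494, -68, 153), (333, 494, -69, 153), (334, 496, -68, 167), (335, 496, -69, 173), (336, 496, -70, 171), (337, 497, -70, 174), (338, 497, -71, 181), (339, 497, -71, 182), (340, 498, -72, 185), (341, 498, -73, 182), (342, 498, -74, 182), (343, 498, -75, 184)]
143 [(332, 494, -66, 171), (333, 492, -69, 153), (334, 494, -68, 166), (335, 495, -69, 173), (336, 495, -70, 174), (337, 495, -70, 175), (338, 496, -71, 181), (339, 496, -71, 183), (340, 496, -72, 182), (341, 496, -73, 183), (342, 496, -74, 184), (343, 496, -75, 183)]
145 [(332, 494, -65, 184), (333, 494, -66, 181), (334, 492, -68, 167), (335, 493, -69, 171), (336, 493, -70, 173), (337, 493, -70, 176), (338, 494, -71, 182), (339, 494, -72, 182), (340, 494, -73, 182), (341, 494, -73, 182), (342, 494, -74, 183), (343, 494, -75, 182)]
147 [(332, 493, -65, 187), (333, 493, -66, 188), (334, 490, -68, 168), (335, 491, -69, 171), (336, 491, -70, 173), (337, 491, -70, 177), (338, 492, -71, 182), (339, 492, -72, 180), (340, 492, -73, 182), (341, 492, -73, 184), (342, 492, -74, 184), (343, 492, -75, 183)]
```

```bash
python3 - <<'E'
from h import *
rep(); print(job_done())
E
```

```text
13.7 tcp [ 0.4483 -0.0299  0.3382] yaw 0.41 z [ 0.0267  0.0589 -0.9979] F [-0.6 -0.6 -0.9] g 0.451
the job is handed in; nothing more can be done
None
```

The carrier is hanging on the rail with its hook in the trough. It was slid right until it had pushed the plunger in, then released, and the job was handed in at 13.7 s.

**Hanging:** I lowered the carrier still held. It touched the trough floor at about 153 mm above the table, with roughly 8 N of contact force.

**Pushing the plunger:** The slide stopped firmly. The sideways force peaked at about 16 N, and with the downward load eased there was no more travel at about 11 N. The last wrist depth picture puts the plunger face at about y = −68 mm, against −58 mm before. That is about 10 mm of travel, so fully in to within my roughly 1 mm accuracy. I had no direct reading of the plunger joint.

**After letting go:**
- The carrier hangs level side to side, its hook still over the lip. It leans slightly towards the robot, as expected with the shank resting on the apron.
- The gripper is clear, about 100 mm above the carrier, with no contact force.
- The tin and spool were not approached, but I did not look at them again at the end.

**What disagreed:** The tool's tilt crept up to about 3.7° by the end of the push. The carrier was rolled about 3° while held and settled upright when released. It moved back slightly, leaving about 1 mm between the hook nose and the plunger.

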